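# Vent the vacuum gluing bed

## Task

The book cover on the bindery's vacuum gluing bed has to be let go: on the row of three valves along the bed's front edge, pull the knob of the air-vent valve (the upright round, flat-topped, drum-shaped knob) straight up to its detent at the end of its travel and leave it there for a second, then push it back down fully home. Leave the other two knobs (the T-bar and the small ball) as they are.

Things in the scene. Friction and masses are not known exactly. Their poses are not given: they have to be found in the camera images.
- vent_grip (a point): The air-vent pull-knob: black upright drum, 40 mm diameter, 24 mm tall, flat top, lower edge chamfered, on a 10 mm steel stem out of a 46 mm square aluminium valve block (56 mm foot) on the bed. The point is the drum's centre, 12 mm below its top, and moves with it; z up. Home, it is 95 mm above the table, with 18 mm of bare stem between knob and block. Its place in the row of three varies.
- vent (a joint): How far the vent knob is pulled straight up (m): 0 = fully home, 0.040 = out, at its detent, which is a hard stop at the end of the travel. Starts home. It slides stiffly (about 4 N plus a little drag, either way) and stays where it is left.
- tee_grip (a point): Another valve's knob, not to be moved: a black T-bar 70 mm long (across the row), 16 mm wide and high, on the same stem and block. The point is the bar's centre, 95 mm (home) to 120 mm (partly out) above the table. The three valves stand 150 mm apart in one straight row along the robot's side of the bed, a grey slab 500 x 340 mm, 35 mm high, turned up to 15 degrees.
- ball_grip (a point): Another valve's knob, not to be moved: a small black ball 24 mm in diameter on the same kind of stem and block. The point is the ball's centre, 95 to 120 mm above the table.

How it is judged:
By the outcome, as a careful person would: the job done as asked, in the order asked, and still so for the second after the job is handed in, with the robot touching nothing.
It also fails if it takes over 32 s, if anything falls off the work surface, if the arm or the gripper's body presses on something with over 40 N, if the wrist force passes 120 N, or if a joint passes its speed limit or range.

## Robot

A 6-joint arm with a two-finger parallel gripper is mounted at the origin on the work surface. World frame = base frame: x ahead of the robot, y to its left, z up, the work surface at z = 0. Lengths are in m, angles in rad, forces in N, time in s.
With the tool pointing down it reaches from about 0.375 to 0.825 m from the base axis. Payload 5.5 kg.
Tool frame: the origin (TCP) lies midway between the tips of the shut fingers; the grasp point (between the pads) lies 19 mm behind it (ctrl.tcp_to_grasp is the distance from the TCP to the grasp point, in m); y points along the fingers, x is the direction in which the jaws open and shut, and the axes are right-handed (so a half turn about y gives the same grasp; the last joint's range is limited). The gripper opens to 85 mm and grips with 20 to 120 N. Pads are 22 mm wide; open, the fingers measure 114 mm over their backs; the gripper's body (76 mm by 85 mm) begins 54 mm behind the grasp point. The pads swing forward as they close: fully open they stand 13 mm farther back than shut.
Start: joints at [-1.264, 0.314, -0.047, 1.21, 0, 1.571], TCP at [0.181, -0.572, 0.231] pointing down, gripper open.
Joint ranges: [-2.67, 2.67], [-0.69, 1.73], [-1.03, 1.25], [-2.08, 2.16], [-1.42, 1.45], [-3.14, 3.14]. Speed limits (rad/s): [2.39, 2.39, 3.01, 3.14, 3.14, 3.14].

## Interface

Orientations are given as [roll, pitch, yaw] about the fixed x, y, z axes, in that order (R = Rz(yaw) Ry(pitch) Rx(roll)).
In Python, from bench import ctrl gives the robot as it stands. The module is installed in compiled form; this text tells all that it offers.
- The arm moves only by the tool play_rows, never from a script. Its arguments are lists of equal length, an entry for each row: "offset": the shift along the tool's x, y, z scaled (see below), a list of three; "turn": the turn, a rotation vector about the tool's x, y, z scaled (see below), a list of three; "grip": the closure, from -1 (fully open) to 1 (shut). A call has 1 to 10 rows; each row shifts and turns the pose as measured when the row begins, along the tool's axes as they then stand; what a row does not reach is not made up. The controller multiplies each number of a shift by 0.15 m and each number of a turn by pi/2 rad. A row lasts 1/12 s, in which the tool goes at most 41.7 mm and 7.16 degrees, less where a joint would pass 70% of its speed; a pose out of reach is approached as far as the arm can. A call with a number of a shift or a turn outside -1 to 1 is refused whole. A call with a gripper value outside its range is refused whole. The fingers move at their own pace and stop on an object; the grip force is fixed at half the most. Time passes only in rows, so rows that do not move let the fingers close. It gives the time, the measured TCP pose, the force and the opening at its end, in the units of the state.
- ctrl.get_state(): the state, without advancing time (a new reading comes with each control period).
- ctrl.capture(name): name is "scene" or "top" or "wrist"; returns the picture (420x560x3 uint8, blue, green, red); there is no depth.
- ctrl.camera_params(name): a dict with "mtx" (3x3 intrinsics, pixels), "world_to_cam" (4x4, takes a point from world to camera coordinates). Camera axes: x right, y down, z forward; pixel columns grow to the right and rows downward; lengths in m; the calibration is good to about 2 mm. A picture is of the moment at which its call begins: read the wrist's pose just before it. camera_params takes no time and is no camera call; for the wrist camera it gives the pose at the moment of the call.
- ctrl.job_done(): hands the job in, once; it reports no verdict.
Trained networks look in the newest picture that a camera, given by its name, has taken for a name from the list of things; names that differ only in an ending like _2 or _b are one class to them, and where a whole thing is asked for, a point or a joint stands for the part that bears it (a point fixed in the world has none). Each returns a list of dicts, best first, with "p" (0 to 1); they miss things now and then, are a little off and sometimes report something else, mostly with a low value. They report only what shows in the picture. A call takes as long as a camera call.
- ctrl.silhouettes(camera, target): "mask" (420x560 bool, what is visible of it) and "box" ([left, top, right, bottom] in pixels, round what is visible of it).
The state is a dict: "t": time; "joint_positions": joint angles; "joint_vel": joint speeds; "joint_torque": joint torques, N m; "tool_pos": TCP position; "tcp_rot": TCP orientation; "ft_force": force on the tool from outside, world axes, zero at the start; "ft_torque": the same for the moment, N m; "gripper_width": opening from 0.0 (shut) to 1.0 (fully open).
Only numpy, scipy, OpenCV 4.12 (cv2) and the standard library are available. Lean on these libraries where they do the work, as an engineer would, in place of code of your own. Each camera call takes 0.05 s, during which the arm holds its last target.

## Working session

There is one attempt and no reset: what is moved stays moved. The work goes in short steps, Python scripts to look and compute and a tool call to move; the robot and the scene stay as the last step left them, time stands still between calls to the robot, and variables do not carry over. Pictures are saved under pics/ and viewed, and the job is handed in when it is done.

Besides the shell and the picture viewer there is one more tool, called after ">>>" in YAML: its name, and indented under it one key for each argument. play_rows: Moves the arm, as the interface text tells. Its arguments: {"type":"object","properties":{"offset":{"type":"array"},"turn":{"type":"array"},"grip":{"type":"array"}},"required":["offset","turn","grip"]}

```bash
mkdir -p pics; python3 - <<'E'
from bench import ctrl
import cv2,numpy as np
s=ctrl.get_state();print(s)
for n in("scene","top"):
    im=ctrl.capture(n);cv2.imwrite(f"pics/{n}0.png",im)
    p=ctrl.camera_params(n);print(n,p)
    for t in("vent_grip","tee_grip","ball_grip"):
        for d in ctrl.silhouettes(n,t)[:3]:
            m=d["mask"];ys,xs=np.nonzero(m);print(n,t,d["p"],d["box"],m.sum(),xs.mean(),ys.mean())
E
```

```text
{'t': 0.0, 'joint_positions': array([-1.26398675e+00,  3.14211358e-01, -4.80879744e-02,  1.21020080e+00,
       -6.10018795e-06,  1.57082295e+00]), 'joint_vel': array([-0.00064558,  0.00038182,  0.00182458, -0.00126267,  0.00069801,
        0.0014436 ]), 'joint_torque': array([ 2.07601843e-03, -5.39589965e+01,  3.39749086e+01,  1.92054635e-02,
        2.06592648e-05, -2.40892882e-05]), 'tool_pos': array([ 0.18103293, -0.57142504,  0.23043946]), 'tcp_rot': array([-1.57080247,  0.0017038 , -1.26401337]), 'ft_force': array([ 0.04511989,  0.86142066, -0.44081867]), 'ft_torque': array([ 0.02897187, -0.00099637,  0.059758  ]), 'gripper_width': 1.0013431067168423}
scene {'mtx': array([[468.34291611,   0.        , 279.29041465],
       [  0.        , 468.34291611, 209.03568318],
       [  0.        ,   0.        ,   1.        ]]), 'world_to_cam': array([[ 0.67054235,  0.74163997, -0.01852325, -0.36860362],
       [ 0.55716408, -0.51992316, -0.6474937 , -0.23165689],
       [-0.48983788,  0.42385146, -0.76184565,  1.19007399],
       [ 0.        ,  0.        ,  0.        ,  1.        ]])}
sce
[... 334 characters left out ...]
01378
top {'mtx': array([[415.31847225,   0.        , 283.43406746],
       [  0.        , 415.31847225, 207.82720982],
       [  0.        ,   0.        ,   1.        ]]), 'world_to_cam': array([[-0.04457558, -0.99899762,  0.00409483,  0.05642616],
       [-0.97171024,  0.04240567, -0.23233805,  0.57391102],
       [ 0.23193151, -0.01433559, -0.97262648,  0.69526213],
       [ 0.        ,  0.        ,  0.        ,  1.        ]])}
top vent_grip 0.96 [231.6, 197.8, 257.6, 224.1] 422 244.2440758293839 211.54265402843603
top tee_grip 0.87 [328.5, 203.5, 334.3, 243.1] 351 329.8660968660969 221.7891737891738
top ball_grip 0.45 [407.3, 225.6, 422.5, 237.1] 194 417.55670103092785 232.03092783505156
```

```bash
python3 - <<'E'
import cv2
for n in("scene","top"): cv2.imwrite(f"pics/{n}0b.png",cv2.resize(cv2.imread(f"pics/{n}0.png"),(784,588),interpolation=cv2.INTER_CUBIC))
E
```

```text
(no output)
```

View pics/scene0.png

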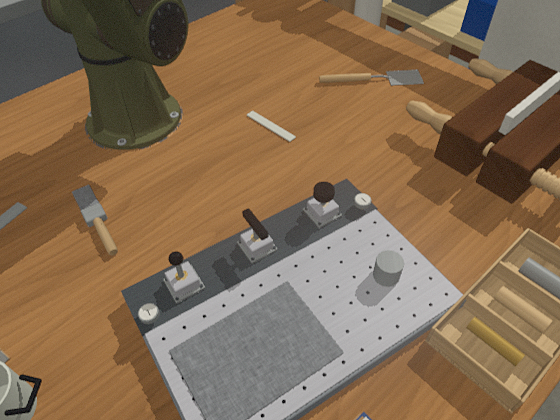

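View pics/top0.png

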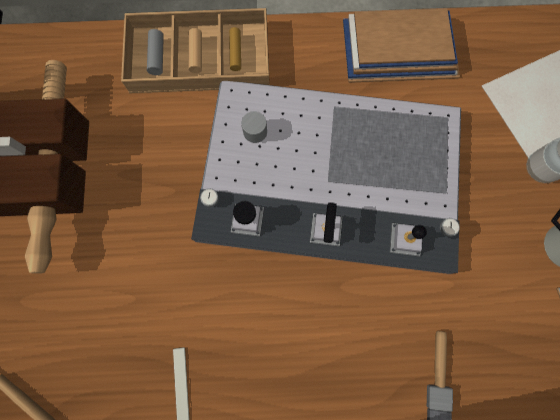

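The vent drum is at the left end of the row in the top view, at about (244,212), and at (323,191) in the scene view. The T-bar is in the middle and the ball is at the far right.

```bash
cat > h.py <<'E'
import numpy as np
from bench import ctrl
def onplane(n,u,v,z):
    p=ctrl.camera_params(n);T=p["world_to_cam"];R=T[:3,:3];c=-R.T@T[:3,3]
    d=R.T@np.linalg.solve(p["mtx"],[u,v,1.]);return c+d*(z-c[2])/d[2]
def tri(a,b):
    A=[];B=[]
    for n,u,v in(a,b):
        p=ctrl.camera_params(n);T=p["world_to_cam"];P=p["mtx"]@T[:3]
        for k,w in((0,u),(1,v)):
            A.append(P[k,:3]-w*P[2,:3]);B.append(w*P[2,3]-P[k,3])
    return np.linalg.lstsq(np.array(A),np.array(B),rcond=None)[0]
E
python3 - <<'E'
from h import *
print("tri",tri(("top",244.3,212),("scene",323.7,191.5)))
print("top",onplane("top",244.3,212,.097)); print("scene",onplane("scene",323.7,191.5,.097))
print("tee",tri(("top",330,222),("scene",255,225)),onplane("top",330,222,.1)); print("ball",tri(("top",419,232),("scene",176,259)))
# bed edge corners z=.035 front
for uv in((193,241),(458,271)): print(onplane("top",*uv,.035))
E
```

```text
tri [0.56454223 0.10108654 0.09765947]
top [0.56426478 0.10058982 0.097     ]
scene [0.56438985 0.10204195 0.097     ]
tee [ 0.53961722 -0.04743123  0.10087688] [ 0.53918038 -0.04839431  0.1       ]
ball [ 0.51346673 -0.19508629  0.1140294 ]
[0.52696231 0.20324017 0.035     ]
[ 0.44925848 -0.28719375  0.035     ]
```

>>> play_rows:
  offset:
    - [0, 0, 0.26]
    - [0, 0, 0.26]
    - [0, 0, 0.26]
    - [0, 0, 0.26]
    - [0, 0, 0.26]
    - [0, 0, 0.26]
    - [0, 0, 0.26]
    - [0, 0, 0.26]
    - [0, 0, 0.26]
    - [0, 0, 0.26]
  turn:
    - [0, -0.042, 0]
    - [0, -0.042, 0]
    - [0, -0.042, 0]
    - [0, -0.042, 0]
    - [0, -0.042, 0]
    - [0, -0.042, 0]
    - [0, -0.042, 0]
    - [0, -0.042, 0]
    - [0, -0.042, 0]
    - [0, -0.042, 0]
  grip: [-1, -1, -1, -1, -1, -1, -1, -1, -1, -1]

```text
t: 1.23
tool_pos: [0.5026, -0.3514, 0.2297]
tcp_rot: [-1.575, -0.002, -0.59]
ft_force: [-0.1, -0.9, 0.2]
gripper_width: 1.004
```

>>> play_rows:
  offset:
    - [-0.02, 0, 0.26]
    - [-0.02, 0, 0.26]
    - [-0.02, 0, 0.26]
    - [-0.02, 0, 0.26]
    - [-0.02, 0, 0.26]
    - [-0.02, 0, 0.26]
    - [-0.02, 0, 0.26]
    - [-0.02, 0, 0.26]
    - [-0.02, 0, 0.26]
    - [-0.02, 0, 0.26]
  turn:
    - [0, -0.042, 0]
    - [0, -0.042, 0]
    - [0, -0.042, 0]
    - [0, -0.042, 0]
    - [0, -0.042, 0]
    - [0, -0.042, 0]
    - [0, -0.042, 0]
    - [0, -0.042, 0]
    - [0, -0.042, 0]
    - [0, -0.042, 0]
  grip: [-1, -1, -1, -1, -1, -1, -1, -1, -1, -1]

```text
t: 2.07
tool_pos: [0.5877, 0.0427, 0.2271]
tcp_rot: [-1.577, -0.004, 0.104]
ft_force: [2.3, 0.8, 0.7]
gripper_width: 1.002
```

>>> play_rows:
  offset:
    - [-0.055, 0, 0.2]
    - [-0.055, 0, 0.2]
    - [0, 0, 0]
    - [0, 0, 0]
  turn:
    - [0.002, 0, 0]
    - [0.002, 0, 0]
    - [0, 0, 0]
    - [0, 0, 0]
  grip: [-1, -1, -1, -1]

```text
t: 2.4
tool_pos: [0.5626, 0.112, 0.2266]
tcp_rot: [-1.568, -0.005, 0.118]
ft_force: [0.8, -0.3, -0.7]
gripper_width: 1.001
```

```bash
python3 - <<'E'
from h import *
import cv2
s=ctrl.get_state();print(s["t"],s["tool_pos"],s["tcp_rot"])
p=ctrl.camera_params("wrist");im=ctrl.capture("wrist");cv2.imwrite("pics/w1.png",im)
for d in ctrl.silhouettes("wrist","vent_grip")[:2]:
    ys,xs=np.nonzero(d["mask"]);print(d["p"],d["box"],xs.mean(),ys.mean(),onplane("wrist",xs.mean(),ys.mean(),.1))
E
```

```text
2.4 [0.56261473 0.11203419 0.22662599] [-1.56763415 -0.00487842  0.11811779]
0.8 [256.7, 189.3, 304.2, 236.4] 280.91697645600993 212.23482032218092 [0.56604512 0.10091793 0.1       ]
```

View pics/w1.png

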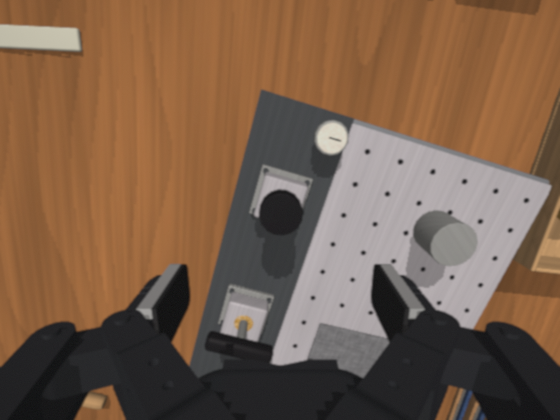

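The wrist view shows the drum at (281,212), which projects to (0.566, 0.101). This agrees with the other two cameras.

>>> play_rows:
  offset:
    - [0.006, 0, -0.075]
    - [0, 0, 0]
    - [0, 0.2, 0]
    - [0, 0.2, 0]
    - [0, 0.15, 0]
    - [0, 0, 0]
    - [0, 0, 0]
  turn:
    - [-0.002, 0, 0.003]
    - [0, 0, 0]
    - [0, 0, 0]
    - [0, 0, 0]
    - [0, 0, 0]
    - [0, 0, 0]
    - [0, 0, 0]
  grip: [-1, -1, -1, -1, -1, -1, -1]

```text
t: 3.08
tool_pos: [0.5707, 0.0888, 0.1437]
tcp_rot: [-1.573, -0.005, 0.102]
ft_force: [0.8, 0.0, 0.5]
gripper_width: 1.009
```

>>> play_rows:
  offset:
    - [-0.02, 0, 0.05]
    - [0, 0, 0]
    - [0, 0, 0]
  turn:
    - [0, 0, 0]
    - [0, 0, 0]
    - [0, 0, 0]
  grip: [-1, -1, -1]

```text
t: 3.33
tool_pos: [0.5683, 0.0948, 0.1465]
tcp_rot: [-1.573, -0.007, 0.098]
ft_force: [-0.8, -0.3, -0.5]
gripper_width: 1.0
```

>>> play_rows:
  offset:
    - [-0.018, 0, 0.042]
    - [0, 0, 0]
    - [0, 0, 0]
    - [0, 0.15, 0]
    - [0, 0.1, 0]
    - [0, 0, 0]
    - [0, 0, 0]
  turn:
    - [0, 0, 0.003]
    - [0, 0, 0]
    - [0, 0, 0]
    - [0, 0, 0]
    - [0, 0, 0]
    - [0, 0, 0]
    - [0, 0, 0]
  grip: [-1, -1, -1, -1, -1, -1, -1]

```text
t: 3.92
tool_pos: [0.5693, 0.1036, 0.1146]
tcp_rot: [-1.572, -0.014, 0.101]
ft_force: [0.5, 0.8, 0.8]
gripper_width: 1.002
```

>>> play_rows:
  offset:
    - [-0.03, 0, -0.015]
    - [0, 0, 0]
    - [0, 0, 0]
  turn:
    - [0, 0, 0.008]
    - [0, 0, 0]
    - [0, 0, 0]
  grip: [-1, -1, -1]

```text
t: 4.17
tool_pos: [0.5653, 0.101, 0.1166]
tcp_rot: [-1.572, -0.001, 0.101]
ft_force: [0.5, -0.3, 0.2]
gripper_width: 1.001
```

>>> play_rows:
  offset:
    - [-0.006, 0.1, 0]
    - [-0.006, 0.1, 0]
    - [-0.006, 0.05, 0]
    - [0, 0, 0]
    - [0, 0, 0]
  turn:
    - [0, 0, 0.002]
    - [0, 0, 0.002]
    - [0, 0, 0.001]
    - [0, 0, 0]
    - [0, 0, 0]
  grip: [-1, -1, -1, -1, -1]

```text
t: 4.58
tool_pos: [0.5658, 0.1009, 0.0822]
tcp_rot: [-1.571, 0.0, 0.101]
ft_force: [0.0, -0.0, -0.2]
gripper_width: 1.002
```

>>> play_rows:
  offset:
    - [-0.004, 0.05, 0]
    - [0, 0, 0]
    - [0, 0, 0]
  turn:
    - [0, 0, 0]
    - [0, 0, 0]
    - [0, 0, 0]
  grip: [-1, -1, -1]

```text
t: 4.83
tool_pos: [0.5664, 0.101, 0.0759]
tcp_rot: [-1.571, -0.002, 0.101]
ft_force: [0.5, -1.1, 1.6]
gripper_width: 0.998
```

```bash
python3 - <<'E'
from h import *
import cv2
s=ctrl.get_state();print(s["t"],s["tool_pos"],s["tcp_rot"],s["ft_force"])
a=ctrl.capture("scene")[120:330,170:450];b=ctrl.capture("wrist")
cv2.imwrite("pics/g1.png",np.vstack([cv2.resize(a,(420,315)),cv2.resize(b,(420,285))]))
E
```

```text
4.8333 [0.56637531 0.10099937 0.07587396] [-1.57114957 -0.00228797  0.10055652] [ 0.54476436 -1.07317675  1.59958593]
```

View pics/g1.png

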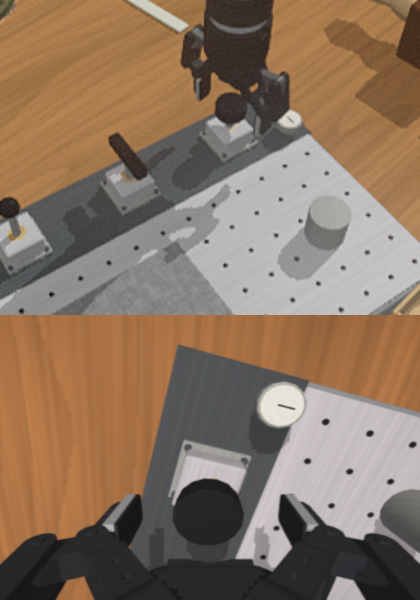

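The drum stands centred between the open fingers in both views. Next I close on it.

>>> play_rows:
  offset:
    - [-0.008, 0.025, 0]
    - [0, 0, 0]
    - [0, 0, 0]
    - [0, 0, 0]
    - [0, 0, 0]
    - [0, 0, 0]
    - [0, 0, 0]
    - [0, 0, 0]
  turn:
    - [0, 0, 0]
    - [0, 0, 0]
    - [0, 0, 0]
    - [0, 0, 0]
    - [0, 0, 0]
    - [0, 0, 0]
    - [0, 0, 0]
    - [0, 0, 0]
  grip: [-1, 1, 1, 1, 1, 1, 1, 1]

```text
t: 5.6
tool_pos: [0.5649, 0.1009, 0.0727]
tcp_rot: [-1.571, -0.002, 0.1]
ft_force: [0.1, 0.0, -0.0]
gripper_width: 0.444
```

Opening is about 38 mm, so the drum is gripped. Pulling up.

>>> play_rows:
  offset:
    - [0, -0.04, 0]
    - [0, -0.04, 0]
    - [0, -0.04, 0]
    - [0, -0.04, 0]
    - [0, 0, 0]
  turn:
    - [0, 0, 0]
    - [0, 0, 0]
    - [0, 0, 0]
    - [0, 0, 0]
    - [0, 0, 0]
  grip: [1, 1, 1, 1, 1]

```text
t: 6.02
tool_pos: [0.5649, 0.1009, 0.0976]
tcp_rot: [-1.571, -0.002, 0.1]
ft_force: [-2.1, 0.5, 1.9]
gripper_width: 0.446
```

>>> play_rows:
  offset:
    - [0, -0.04, 0]
    - [0, -0.04, 0]
    - [0, -0.03, 0]
    - [0, -0.02, 0]
  turn:
    - [0, 0, 0]
    - [0, 0, 0]
    - [0, 0, 0]
    - [0, 0, 0]
  grip: [1, 1, 1, 1]

```text
t: 6.35
tool_pos: [0.5645, 0.1008, 0.1134]
tcp_rot: [-1.571, 0.001, 0.1]
ft_force: [20.6, 3.7, -50.3]
gripper_width: 0.445
```

```bash
python3 - <<'E'
from h import *
import cv2
s=ctrl.get_state();print(s["t"],s["tool_pos"],s["tcp_rot"],s["ft_force"])
a=ctrl.capture("scene")[120:330,170:450];b=ctrl.capture("wrist")
cv2.imwrite("pics/g2.png",np.vstack([cv2.resize(a,(420,315)),cv2.resize(b,(420,285))]))
E
```

```text
6.35 [0.56452174 0.10081641 0.11337752] [-1.57142216e+00  8.17590166e-04  1.00450593e-01] [ 20.62705453   3.72674664 -50.33999321]
```

View pics/g2.png

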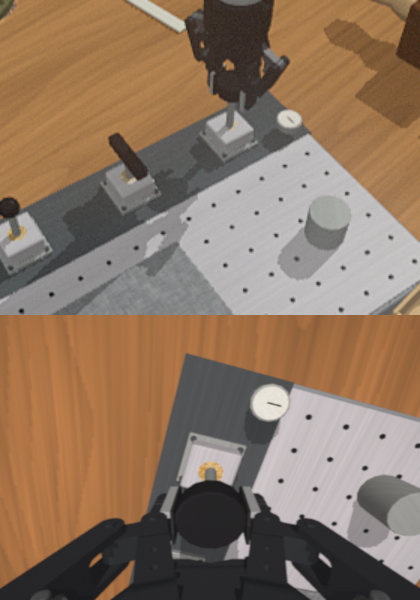

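At the stop: risen 40.7 mm, with 50 N opposing. I hold it there for more than a second.

>>> play_rows:
  offset:
    - [0, 0, 0]
    - [0, 0, 0]
    - [0, 0, 0]
    - [0, 0, 0]
    - [0, 0, 0]
    - [0, 0, 0]
    - [0, 0, 0]
    - [0, 0, 0]
  turn:
    - [0, 0, 0]
    - [0, 0, 0]
    - [0, 0, 0]
    - [0, 0, 0]
    - [0, 0, 0]
    - [0, 0, 0]
    - [0, 0, 0]
    - [0, 0, 0]
  grip: [1, 1, 1, 1, 1, 1, 1, 1]

```text
t: 7.12
tool_pos: [0.5647, 0.1009, 0.113]
tcp_rot: [-1.571, 0.002, 0.1]
ft_force: [2.8, 1.5, -8.3]
gripper_width: 0.446
```

>>> play_rows:
  offset:
    - [0, 0, 0]
    - [0, 0, 0]
    - [0, 0, 0]
    - [0, 0, 0]
    - [0, 0, 0]
    - [0, 0, 0]
    - [0, 0, 0]
    - [0, 0, 0]
  turn:
    - [0, 0, 0]
    - [0, 0, 0]
    - [0, 0, 0]
    - [0, 0, 0]
    - [0, 0, 0]
    - [0, 0, 0]
    - [0, 0, 0]
    - [0, 0, 0]
  grip: [1, 1, 1, 1, 1, 1, 1, 1]

```text
t: 7.78
tool_pos: [0.5647, 0.1009, 0.113]
tcp_rot: [-1.571, 0.001, 0.1]
ft_force: [3.6, 0.6, -7.8]
gripper_width: 0.442
```

Held for 1.4 s at the stop. Pushing down.

>>> play_rows:
  offset:
    - [0, 0.04, 0]
    - [0, 0.04, 0]
    - [0, 0.04, 0]
    - [0, 0.04, 0]
    - [0, 0.04, 0]
    - [0, 0, 0]
  turn:
    - [0, 0, 0]
    - [0, 0, 0]
    - [0, 0, 0]
    - [0, 0, 0]
    - [0, 0, 0]
    - [0, 0, 0]
  grip: [1, 1, 1, 1, 1, 1]

```text
t: 8.28
tool_pos: [0.5648, 0.1009, 0.0839]
tcp_rot: [-1.571, -0.001, 0.1]
ft_force: [2.2, 0.7, -5.2]
gripper_width: 0.447
```

>>> play_rows:
  offset:
    - [0, 0.035, 0]
    - [0, 0.03, 0]
    - [0, 0.02, 0]
  turn:
    - [0, 0, 0]
    - [0, 0, 0]
    - [0, 0, 0]
  grip: [1, 1, 1]

```text
t: 8.53
tool_pos: [0.5651, 0.1009, 0.0724]
tcp_rot: [-1.571, -0.002, 0.101]
ft_force: [-15.6, -3.1, 48.1]
gripper_width: 0.438
```

The home stop is felt: +48 N at z 0.0724, against 0.0727 when I gripped it. One more light press, then relax and open.

>>> play_rows:
  offset:
    - [0, 0.015, 0]
    - [0, 0, 0]
    - [0, 0, 0]
    - [0, 0, 0]
    - [0, 0, 0]
    - [0, 0, 0]
    - [0, 0, 0]
    - [0, 0, 0]
    - [0, 0, 0]
  turn:
    - [0, 0, 0]
    - [0, 0, 0]
    - [0, 0, 0]
    - [0, 0, 0]
    - [0, 0, 0]
    - [0, 0, 0]
    - [0, 0, 0]
    - [0, 0, 0]
    - [0, 0, 0]
  grip: [1, 1, -1, -1, -1, -1, -1, -1, -1]

```text
t: 9.28
tool_pos: [0.565, 0.1009, 0.0708]
tcp_rot: [-1.571, -0.002, 0.101]
ft_force: [-0.2, -0.0, -1.2]
gripper_width: 0.999
```

>>> play_rows:
  offset:
    - [0, -0.1, 0]
    - [0, -0.15, 0]
    - [0, -0.2, 0]
    - [0, -0.2, 0]
    - [0, -0.2, 0]
    - [0, -0.1, 0]
    - [0, 0, 0]
    - [0, 0, 0]
  turn:
    - [0, 0, 0]
    - [0, 0, 0]
    - [0, 0, 0]
    - [0, 0, 0]
    - [0, 0, 0]
    - [0, 0, 0]
    - [0, 0, 0]
    - [0, 0, 0]
  grip: [-1, -1, -1, -1, -1, -1, -1, -1]

```text
t: 9.95
tool_pos: [0.5626, 0.1005, 0.2164]
tcp_rot: [-1.572, 0.004, 0.101]
ft_force: [-0.3, 0.6, -0.7]
gripper_width: 0.996
```

```bash
python3 - <<'E'
from h import *
import cv2
s=ctrl.get_state();print(s["t"],s["tool_pos"],s["ft_force"])
a0=ctrl.capture("scene");a=a0[120:330,100:450];b=ctrl.capture("wrist")
d=ctrl.silhouettes("scene","vent_grip")
for q in d[:1]: ys,xs=np.nonzero(q["mask"]);print(q["p"],q["box"],xs.mean(),ys.mean())
ref=cv2.imread("pics/scene0.png")
for n,(x0,y0,x1,y1) in dict(vent=(308,172,342,212),tee=(235,200,275,250),ball=(160,245,200,300)).items():
    t=ref[y0:y1,x0:x1];r=cv2.matchTemplate(a0[y0-8:y1+8,x0-8:x1+8],t,cv2.TM_CCOEFF_NORMED);_,m,_,l=cv2.minMaxLoc(r);print(n,m,l[0]-8,l[1]-8)
d=ctrl.silhouettes("wrist","vent_grip")
for q in d[:1]: print(q["p"],q["box"])
cv2.imwrite("pics/g3.png",np.vstack([cv2.resize(a,(420,252)),cv2.resize(b,(420,315))]))
E
```

```text
9.95 [0.56258825 0.10054115 0.21642305] [-0.31706094  0.61058548 -0.6843298 ]
0.76 [311.9, 185.8, 335.8, 206.8] 324.0 192.75537634408602
vent 0.9907178282737732 0 0
tee 0.9954099059104919 0 0
ball 0.9498619437217712 0 0
0.81 [258.9, 180.9, 309.3, 227.0]
```

View pics/g3.png

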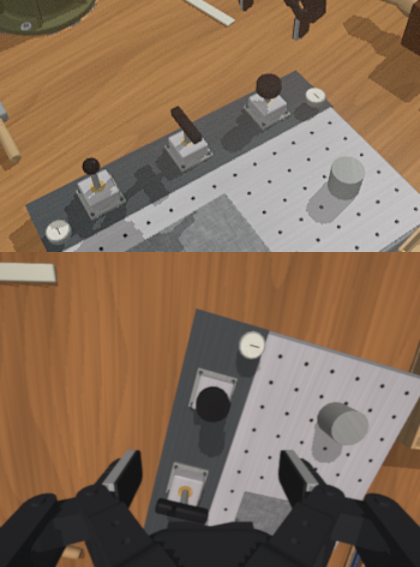

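```bash
python3 -c "
from bench import ctrl
print(ctrl.job_done())"
```

```text
the job is handed in; nothing more can be done
None
```

The vent knob was pulled up to its detent, held there, and pushed back fully home. The job was handed in at about 10 s, with the arm well clear.

- **Pull:** The gripper rose about 40.5 mm with the drum until it met the hard stop, at about 50 N. I held it there, still gripped, for 1.4 s.
- **Push home:** The home stop was felt at about 48 N, at z 0.0724 m against 0.0727 m when I gripped it. After the last light press the gripper stood 1.6 mm lower, so the fingers probably slid slightly on the drum.
- **Last checks:** The scene picture shows the vent, T-bar and ball unshifted from the start to within about 1 pixel (roughly 2 mm). The ball's match was the weakest, at 0.95, with no shift. The tool force was near zero after release.

No check failed. The gripper overshot sideways on the approach and I corrected it before the fingers reached the knob.

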